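# Take the till's battery pack out of its latched dock

### The job

The till's battery pack has to go on charge. On the white battery dock, slide the safety tab fully aside so that the latch is free (it gives only one way, left or right, and you have to feel which), then swing the latch lever well up, draw the pack out of the dock's side opening, and lay it flat and right way up inside the rim of the charging tray. Set it down rather than dropping it, and leave the other things on the counter where they are.

Things in the scene. Friction and masses are not known exactly. Their poses are not given: they have to be found in the camera images.
- dock: White battery dock fixed to the counter; origin at its underside, z up. Housing 116 mm wide (x), y from -80 to +50, 50 mm high. A bay 54 mm wide runs along y on a floor 8 mm high under a roof (44 to 50 mm high), open only at the dock's +y side: the pack can leave only along +y. On the roof, at x = 0: the latch lever (along y) and, in front of its end, the safety tab.
- sill (a point): Middle of the open sill outside the bay's mouth, on its top. The sill is the bay's floor carried on: 54 mm wide (dock x), 8 mm high, from dock y = 50 to y = 150 mm. The pack can rest on it. Axes as the dock's.
- tab_grip (a point): On the safety tab: middle of the upper part of its fin, 71 mm above the counter. Fin 10 mm (dock x) x 14 mm (y), top 78 mm high; it stands on a low slide (top 56 mm). A tongue on it reaches back (-y), over the lever's toe when locked. To each side, centred 35 mm off in x, a grey end cap, 30 x 18 mm, top 60 mm: keep fingertips above 62 mm. Axes as the dock's; moves with the tab.
- tab (a joint): Safety tab's slide in m along the dock's x. Near 0 = locked, lever held down. It frees the lever only when slid fully one way, +0.016 or -0.016, into the hollow end cap (released beyond 0.0125; lever free from about 0.010). Which way changes from dock to dock and cannot be seen: the caps look alike, and the solid one stops the tab at about 0.006. Slides with about 3 N, stays where left.
- latch_grip (a point): Centre of the round finger grip on the latch lever: an upright disc of radius 10 mm, 14 mm thick, axis along the dock's x, so it can be pinched along x and pivots between the fingers. Lever down: 90 mm above the counter, 66 mm along the dock's +y from the hinge axis and 32 mm above it, at dock y = -4 mm. The lever below it is 12 mm wide, its top 62 mm high.
- latch_hinge (a point): Hinge axis of the latch lever (axis along the dock's x) at dock x 0, y -70 mm, z 58 mm; the hinge block stands up to z 67 mm. The fin of the locked safety tab is at dock x 0, y 38 mm.
- latch (a joint): Latch lever angle in rad: 0 = lying down, its nose in the pack's groove; grows as the free end rises and swings back towards the dock's -y, to a stop at 1.25. Held down by the safety tab. Steel, stiff hinge (0.12 N m, about 2 N at the grip), stays where it is left. Lifted means beyond 0.5; at 1.1 there is ample room above the pack's lug.
- pack_grip (a point): Grip point of the battery pack's lug, a block 16 mm (pack x) x 48 mm (pack y) x 28 mm high that sticks out of the pack's front face (pack +y) and, at the start, out of the dock's mouth. The point is 73 mm along pack +y from pack_centre and 20 mm above the pack's underside; the lug's underside is 6 mm above the pack's.
- pack_centre (a point): Centre of the black battery pack's body, 50 (x) x 84 (y) x 34 mm high, about 0.35 kg; z up, +y towards the lug, whose end is 90 mm from here. A groove 19 mm wide, 12 mm deep crosses its top for the latch's nose. At the start the pack is fully in the bay, axes as the dock's, this point at dock x 0, y 6 mm; its back end leaves the mouth after 86 mm of travel.
- tray: Grey charging tray fixed to the counter, 210 (x) x 114 (y) mm outside, floor 5 mm high, rim 13 mm high and 5 mm thick (inside 200 x 104 mm). Origin at its underside, in the middle. The pack lies with its length along the tray's x, lug either way.
- brooch: Bystander: silver flower brooch, 60 mm across, 15 mm high; origin at its underside.
- flask: Bystander: white ceramic bottle, radius 30 mm, 170 mm high; origin at its underside.
- roll: Bystander: upright paper roll, radius 29 mm, 58 mm high; origin at its underside.
- tagstand: Bystander: small price-card stand 30 x 70 mm, 61 mm high; origin at its underside.
There are look-alikes about, which are no part of the job. Of the things that look like the part that bears pack_grip, the largest one is meant.

How it is judged:
By the outcome, as a careful person would: the job done as asked, in the order asked, and still so for the second after the job is handed in, with the robot touching nothing.
It also fails if it takes over 62 s, if anything falls off the work surface, if the arm or the gripper's body presses on something with over 40 N, if the wrist force passes 120 N, or if a joint passes its speed limit or range.

### The arm

A 7-joint arm with a two-finger parallel gripper is mounted at the origin on the work surface. World frame = base frame: x ahead of the robot, y to its left, z up, the work surface at z = 0. Lengths are in mm, angles in degrees, forces in N, time in s.
With the tool pointing down it reaches from about 400 to 900 mm from the base axis. Payload 5.5 kg.
Tool frame: the origin (TCP) lies on the mounting face of the last link; the fingertips stand 178 mm ahead of it and the grasp point (between the pads) lies 159 mm ahead of it (robot.tips_ahead is the distance from the TCP to the fingertips, in mm); z points along the fingers, y is the direction in which the jaws open and shut (so a half turn about z gives the same grasp; the last joint's range is limited). The gripper opens to 92 mm and grips with 3 to 60 N. Pads are 19 mm wide; open, the fingers measure 130 mm over their backs; the gripper's body (75 mm by 190 mm) begins 47 mm behind the grasp point.
Start: joints at [85.955, 28.699, -24.465, 88.831, 12.651, 65.22, -12.049], TCP at [212.989, -614.11, 404.729] pointing down, gripper open.
Joint ranges: [-164.97, 164.97], [-17.58, 116.51], [-87.97, 89.64], [11.32, 138.91], [-80.73, 260.73], [10.89, 115.49], [-147.41, 147.41]. Speed limits (degrees/s): [147.25, 147.25, 180, 180, 180, 180, 180].

### API

Orientations are given as [roll, pitch, yaw] about the fixed x, y, z axes, in that order (R = Rz(yaw) Ry(pitch) Rx(roll)).
In Python, from workcell import robot gives the robot as it stands. The module is installed in compiled form; this text tells all that it offers.
- The arm moves only by the tool play_rows, never from a script. Its argument "moves" is a list of rows, each a list of 3 entries, a list of its own where there are three numbers: the shift along the tool's x, y, z in units of 0.1 m (1.0 is 0.1 m), then the turn, a rotation vector about the tool's x, y, z in units of pi/2 rad (1.0 is pi/2 rad), then the opening, from 0 (shut) to 1 (fully open). A call has 1 to 5 rows; each row shifts and turns the pose as measured when the row begins, along the tool's axes as they then stand; what a row does not reach is not made up. A row lasts 1/8 s, in which the tool goes at most 62.5 mm and 10.7 degrees, less where a joint would pass 70% of its speed; a pose out of reach is approached as far as the arm can. A call with a number of a shift or a turn outside -1 to 1 is refused whole. A call with a gripper value outside its range is refused whole. The fingers move at their own pace and stop on an object; "force" is the grip in N (left out, the last holds). Time passes only in rows, so rows that do not move let the fingers close. It gives the time, the measured TCP pose, the force and the opening at its end, in the units of the state.
- robot.observe(): the state, without advancing time (a new reading comes with each control period).
- robot.read_camera(name): name is "scene" or "side" or "wrist"; returns the picture (400x640x3 uint8, blue, green, red); there is no depth.
- robot.camera_info(name): a dict with "fx", "fy", "cx", "cy" (pixels), "pose" (4x4, takes a point from camera to world coordinates). Camera axes: x right, y up, looking along -z (the intrinsics and any distortion apply to the point x, -y, -z); pixel columns grow to the right and rows downward; lengths in mm; the calibration is good to about 2 mm. A picture is of the moment at which its call begins: read the wrist's pose just before it. camera_info takes no time and is no camera call; for the wrist camera it gives the pose at the moment of the call.
- robot.sign_off(): hands the job in, once; it reports no verdict.
The state is a dict: "time_s": time; "joint_positions": joint angles; "joint_vel": joint speeds; "joint_torque": joint torques, N m; "tcp_pos": TCP position; "ee_rot": TCP orientation; "wrist_force": force on the tool from outside, world axes, zero at the start; "torque": the same for the moment, N m; "opening": finger opening in mm.
Only numpy, scipy, OpenCV 4.12 (cv2) and the standard library are available. Lean on these libraries where they do the work, as an engineer would, in place of code of your own. Each camera call takes 0.05 s, during which the arm holds its last target.

## Working session

There is one attempt and no reset: what is moved stays moved. The work goes in short steps, Python scripts to look and compute and a tool call to move; the robot and the scene stay as the last step left them, time stands still between calls to the robot, and variables do not carry over. Pictures are saved under pics/ and viewed, and the job is handed in when it is done.

Besides the shell and the picture viewer there is one more tool, called after "Call:" by a JSON object that holds its "op" and its "data", one argument or row to a line. play_rows: Moves the arm, as the interface text tells. Its arguments: {"type":"object","properties":{"moves":{"type":"array"},"force":{"type":"number"}},"required":["moves"]}

```bash
mkdir -p pics; ls
python3 - <<'E'
from workcell import robot
import cv2,numpy as np
s=robot.observe()
for k in s: print(k,np.round(s[k],3))
for n in ["scene","side","wrist"]:
    ci=robot.camera_info(n); print(n,{k:(np.round(v,3).tolist() if not isinstance(v,(str,type(None))) else v) for k,v in ci.items()})
    cv2.imwrite(f"pics/{n}0.png",robot.read_camera(n))
E
```

```text
pics
time_s 0.0
joint_positions [ 85.955  28.754 -24.452  88.894  12.65   65.22  -12.047]
joint_vel [ 0.021 -0.007 -0.009 -0.01  -0.019  0.038  0.027]
joint_torque [-0.0000e+00 -5.6660e+01 -5.8170e+00 -2.7912e+01 -6.9000e-02  3.1000e-02
  0.0000e+00]
tcp_pos [ 212.782 -613.789  403.652]
ee_rot [-1.79885e+02 -3.00000e-03  1.91310e+01]
wrist_force [0.898 0.143 0.614]
torque [-0.011  0.029  0.043]
opening 92.099
scene {'fx': 415.6, 'fy': 415.6, 'cx': 329.28, 'cy': 197.431, 'pose': [[0.675, -0.487, 0.554, 1122.67], [0.738, 0.422, -0.527, -558.246], [0.023, 0.764, 0.644, 793.692], [0.0, 0.0, 0.0, 1.0]]}
side {'fx': 457.507, 'fy': 457.507, 'cx': 328.217, 'cy': 198.662, 'pose': [[-0.995, 0.071, -0.076, 432.045], [-0.104, -0.663, 0.741, 922.363], [0.002, 0.745, 0.667, 889.108], [0.0, 0.0, 0.0, 1.0]]}
wrist {'fx': 355.064, 'fy': 355.064, 'cx': 316.72, 'cy': 196.167, 'pose': [[0.328, 0.911, 0.249, 279.996], [-0.945, 0.317, 0.085, -590.424], [-0.002, -0.263, 0.965, 383.946], [0.0, 0.0, 0.0, 1.0]]}
```

View pics/scene0.png

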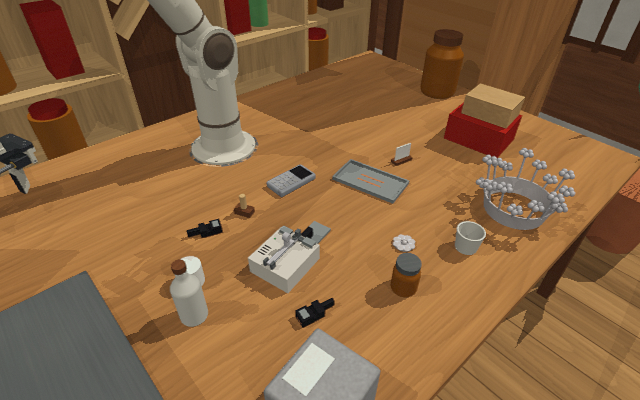

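View pics/side0.png

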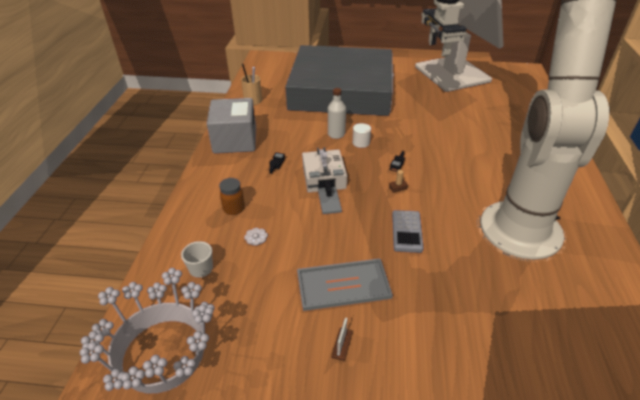

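View pics/wrist0.png

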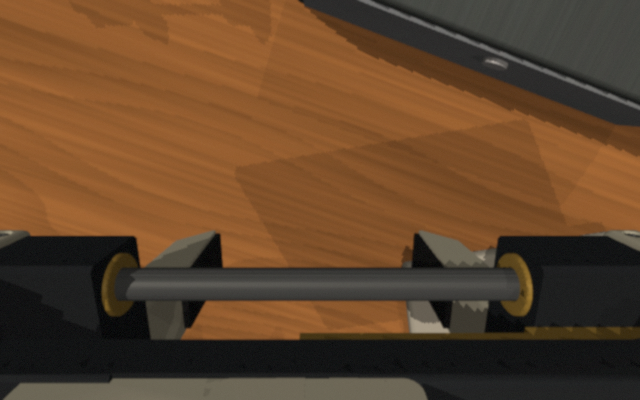

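```bash
cat > h.py <<'E'
import numpy as np,cv2
from workcell import robot
def ray(n,u,v,ci=None):
    c=ci or robot.camera_info(n); P=np.array(c["pose"])
    d=np.array([(u-c["cx"])/c["fx"],-(v-c["cy"])/c["fy"],-1.])
    d=P[:3,:3]@d; return P[:3,3],d/np.linalg.norm(d)
def onz(n,u,v,z,ci=None):
    o,d=ray(n,u,v,ci); return o+d*(z-o[2])/d[2]
def tri(rs):
    A=np.zeros((3,3));b=np.zeros(3)
    for o,d in rs:
        M=np.eye(3)-np.outer(d,d);A+=M;b+=M@o
    p=np.linalg.solve(A,b)
    return p,[np.linalg.norm((np.eye(3)-np.outer(d,d))@(p-o)) for o,d in rs]
def proj(n,p,ci=None):
    c=ci or robot.camera_info(n);P=np.array(c["pose"])
    q=P[:3,:3].T@(np.asarray(p,float)-P[:3,3])
    return np.array([c["cx"]+c["fx"]*q[0]/-q[2],c["cy"]-c["fy"]*q[1]/-q[2]])
def crop(src,x0,y0,x1,y1,k,out):
    im=cv2.imread(src) if isinstance(src,str) else src
    cv2.imwrite(out,cv2.resize(im[y0:y1,x0:x1],None,fx=k,fy=k,interpolation=cv2.INTER_CUBIC))
E
python3 - <<'E'
from h import *
crop("pics/scene0.png",170,180,350,330,4,"pics/s_c.png")
crop("pics/side0.png",260,130,420,250,5,"pics/d_c.png")
for n,u,v in [("scene",287,265),("side",324,170)]: print(onz(n,u,v,50))
for n,u,v in [("scene",370,181),("side",344,285)]: print(onz(n,u,v,5))
E
```

```text
[ 598.27753441 -188.61572989   50.        ]
[ 552.93595305 -135.12960688   50.        ]
[468.74492663 235.4818264    5.        ]
[462.79778841 243.98549359   5.        ]
```

View pics/s_c.png

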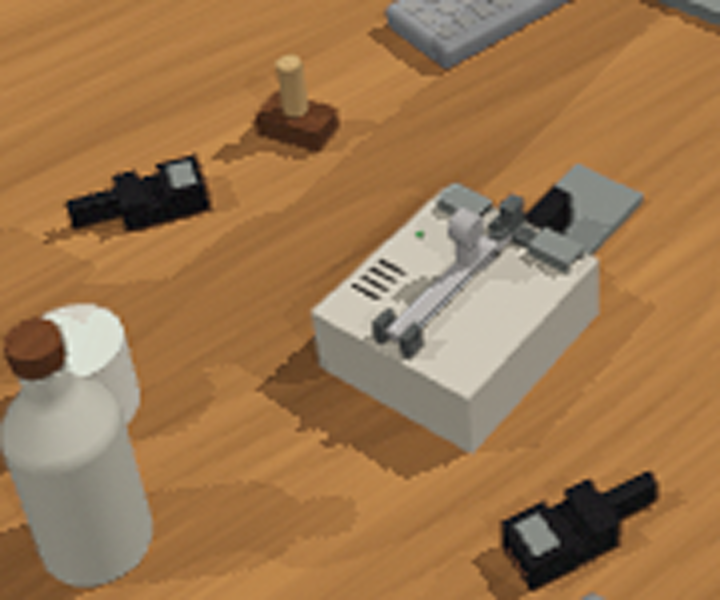

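View pics/d_c.png

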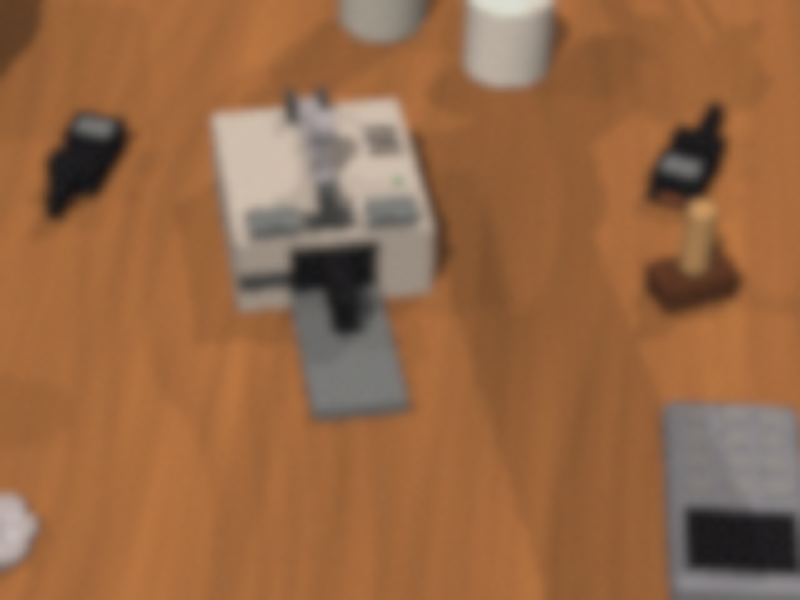

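```bash
cat > fit.py <<'E'
from h import *
from scipy.optimize import least_squares
def T(p,q):
    c,s=np.cos(p[2]),np.sin(p[2]);return np.array([p[0]+c*q[0]-s*q[1],p[1]+s*q[0]+c*q[1],q[2]])
def fit(obs,p0):
    C={n:robot.camera_info(n) for n in {o[0] for o in obs}}
    f=lambda p:np.concatenate([proj(n,T(p,q),C[n])-uv for n,uv,q in obs])
    r=least_squares(f,p0,loss="soft_l1");return r.x,f(r.x).reshape(-1,2)
E
python3 - <<'E'
from fit import *
S=lambda u,v:np.array([u/4+170,v/4+180]);D=lambda u,v:np.array([u/5+260,v/5+130])
obs=[("scene",S(315,313),(-58,-80,50)),("scene",S(473,398),(58,-80,50)),("scene",S(598,258),(58,50,50)),("scene",S(470,450),(58,-80,0)),("scene",S(642,198),(27,150,8)),("scene",S(578,163),(-27,150,8)),
("side",D(212,113),(58,-80,50)),("side",D(400,98),(-58,-80,50)),("side",D(435,228),(-58,50,50)),("side",D(240,308),(58,50,0)),("side",D(433,288),(-58,50,0)),("side",D(313,416),(27,150,8)),("side",D(410,403),(-27,150,8))]
for a in ("scene","side",""):
    p,r=fit([o for o in obs if a in o[0]],[570,-150,2.]);print(p[:2],np.degrees(p[2]));print(r.round(1).tolist())
for q in [(0,38,71),(0,-4,90),(0,79,28)]: print(T(p,q),proj("scene",T(p,q)),proj("side",T(p,q)))
E
```

```text
[ 556.57863716 -151.53787374] -345.3598592900678
[[-0.6, -0.4], [-0.8, 0.2], [0.3, 0.1], [0.9, 1.0], [0.4, -1.3], [-0.2, -0.3]]
[ 551.93268488 -150.77244209] -345.78179177525647
[[0.4, 0.1], [-0.2, -0.0], [-0.0, -0.1], [-0.1, 0.5], [-0.1, 0.9], [0.2, -1.0], [-0.1, -0.3]]
[ 553.99333027 -150.91661459] -1065.4313977496292
[[-1.0, -1.2], [-1.3, -0.6], [-0.2, -0.5], [0.4, 0.1], [-0.1, -1.9], [-0.5, -0.8], [-0.4, 0.1], [-1.1, -0.1], [-0.6, -0.3], [-0.7, 0.5], [-0.7, 0.8], [-0.2, -1.1], [-0.5, -0.4]]
[ 544.43484746 -114.1384226    71.        ] [297.07760821 231.28174619] [326.09210928 168.95707546]
[ 554.99948636 -154.78800322   90.        ] [286.27655144 235.94633594] [323.9883876  155.07556129]
[534.12174758 -74.45668913  28.        ] [306.95729057 233.85873937] [328.1836538 189.3876349]
```

```bash
cat > plan.py <<'E'
from fit import *
from scipy.spatial.transform import Rotation as R, Slerp
def plan(tp,yaw,g,n=None,vmax=58,wmax=10.4,mx=5,roll=180,pitch=0):
    s=robot.observe();p=np.array(s["tcp_pos"]);r=R.from_euler("xyz",s["ee_rot"],degrees=True);r1=R.from_euler("xyz",[roll,pitch,yaw],degrees=True)
    tp=np.array(tp,float)
    a=np.degrees((r.inv()*r1).magnitude());d=np.linalg.norm(tp-p)
    N=n or max(1,int(np.ceil(max(d/vmax,a/wmax))))
    sl=Slerp([0,1],R.concatenate([r,r1]));rows=[]
    for i in range(N):
        ra,rb=sl(i/N),sl((i+1)/N);dp=ra.inv().apply((tp-p)/N)
        rv=(ra.inv()*rb).as_rotvec()/(np.pi/2)
        rows.append([(dp/100).round(3).tolist(),rv.round(3).tolist(),g])
    print("N",N,"dist",round(d,1),"ang",round(a,1),"t",s["time_s"],"j7",np.round(s["joint_positions"],0))
    for x in rows[:mx]: print(x)
def dk(q,P=(554,-151,np.radians(14.5))): return T(P,q)
E
python3 - <<'E'
from plan import *
t=dk((0,-40,0));t[2]=390;print(t);plan(t,104.5,1,mx=12)
E
```

```text
[ 564.01520016 -189.72590562  390.        ]
N 10 dist 550.9 ang 85.4 t 0.15 j7 [ 86.  29. -24.  89.  13.  65. -12.]
[[0.471, -0.286, 0.014], [-0.0, -0.0, -0.095], 1]
[[0.508, -0.213, 0.014], [-0.0, -0.0, -0.095], 1]
[[0.534, -0.135, 0.014], [-0.0, -0.0, -0.095], 1]
[[0.548, -0.054, 0.014], [-0.0, -0.0, -0.095], 1]
[[0.55, 0.028, 0.014], [-0.0, -0.0, -0.095], 1]
[[0.54, 0.109, 0.014], [-0.0, -0.0, -0.095], 1]
[[0.518, 0.188, 0.014], [-0.0, -0.0, -0.095], 1]
[[0.484, 0.263, 0.014], [-0.0, -0.0, -0.095], 1]
[[0.44, 0.332, 0.014], [-0.0, -0.0, -0.095], 1]
[[0.385, 0.393, 0.014], [-0.0, -0.0, -0.095], 1]
```

Call:
{"op": "play_rows", "data": {
  "moves": [
    [[0.47, -0.286, 0], [0, 0, -0.095], 1],
    [[0.508, -0.213, 0], [0, 0, -0.095], 1],
    [[0.534, -0.135, 0], [0, 0, -0.095], 1],
    [[0.548, -0.054, 0], [0, 0, -0.095], 1],
    [[0.55, 0.028, 0], [0, 0, -0.095], 1]
  ]
}}

```text
time_s: 0.78
tcp_pos: [386.7, -399.3, 401.7]
ee_rot: [-179.8, 0.0, 62.5]
wrist_force: [0.2, 0.2, 0.6]
opening: 92.0
```

Run:
```python
from plan import *
t=dk((0,-40,0));t[2]=390;plan(t,104.5,0.5,mx=12)
```

```text
N 5 dist 274.8 ang 42.0 t 0.775 j7 [ 74.  22. -39. 102.  16.  62.   2.]
[[0.535, 0.121, 0.023], [-0.0, -0.0, -0.093], 0.5]
[[0.512, 0.198, 0.023], [-0.0, -0.0, -0.093], 0.5]
[[0.478, 0.271, 0.023], [-0.0, -0.0, -0.093], 0.5]
[[0.433, 0.338, 0.023], [-0.0, -0.0, -0.093], 0.5]
[[0.379, 0.397, 0.023], [-0.0, -0.0, -0.093], 0.5]
```

Call:
{"op": "play_rows", "data": {
  "moves": [
    [[0.535, 0.121, 0.023], [0, 0, -0.093], 0.5],
    [[0.512, 0.198, 0.023], [0, 0, -0.093], 0.5],
    [[0.478, 0.271, 0.023], [0, 0, -0.093], 0.5],
    [[0.433, 0.338, 0.023], [0, 0, -0.093], 0.5],
    [[0.379, 0.397, 0.023], [0, 0, -0.093], 0.5]
  ]
}}

```text
time_s: 1.4
tcp_pos: [566.0, -181.6, 389.2]
ee_rot: [-179.8, -0.0, 105.7]
wrist_force: [0.3, 0.0, 0.3]
opening: 47.8
```

Run:
```python
from plan import *
import json
s=robot.observe();print(s["tcp_pos"],s["ee_rot"],np.round(s["joint_positions"]))
ci=robot.camera_info("wrist");im=robot.read_camera("wrist")
cv2.imwrite("pics/w1.png",im);json.dump({k:(np.array(v).tolist()) for k,v in ci.items()},open("pics/w1.json","w"))
```

```text
[ 566.04683033 -181.59432663  389.24707012] [-1.79789738e+02 -1.09591644e-02  1.05658850e+02] [ 52.  30. -50.  97.  25.  65.  10.]
```

View pics/w1.png

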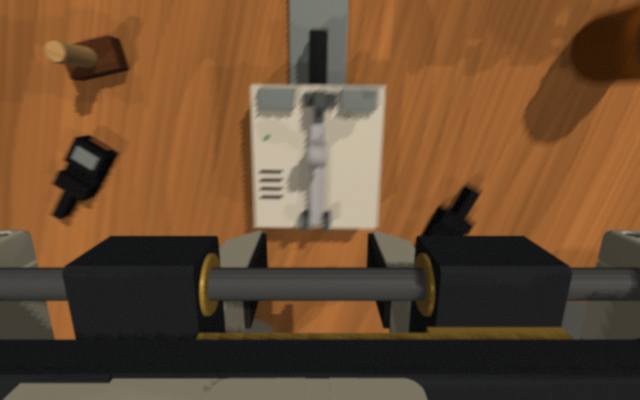

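Run:
```python
from h import *
crop("pics/w1.png",240,0,400,120,5,"pics/w1a.png")
crop("pics/w1.png",240,80,400,200+35,5*0.75,"pics/w1b.png")
```

```text
(no output)
```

View pics/w1a.png

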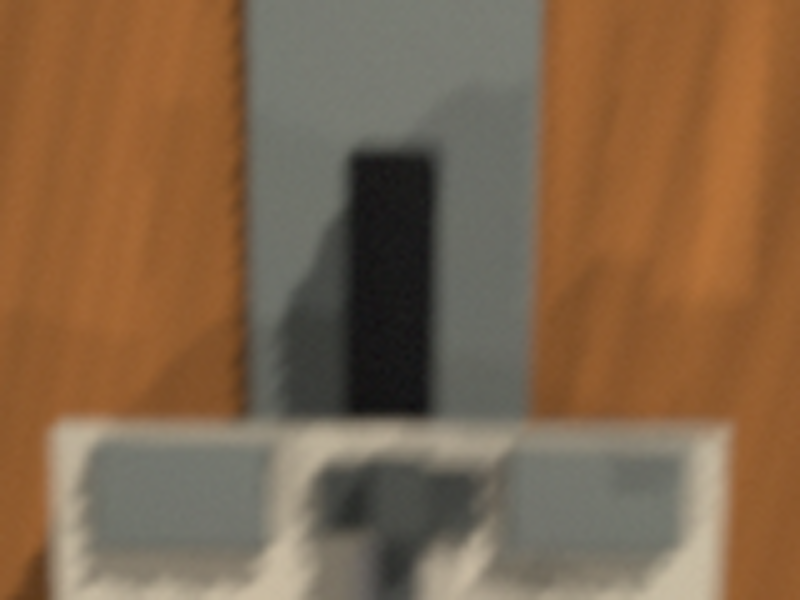

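View pics/w1b.png

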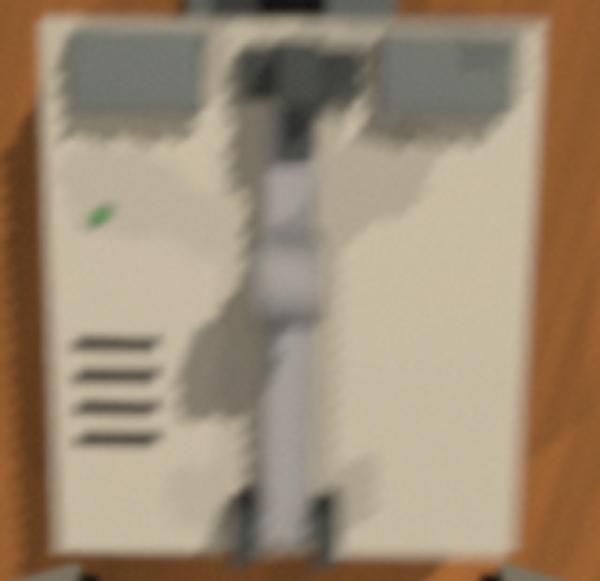

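Run:
```python
from plan import *
import json
ci=json.load(open("pics/w1.json"))
obs=[((250.3,84.5),(-58,50,50)),((386.4,84.7),(58,50,50)),((378.1,227.5),(58,-80,50)),((255.2,228),(-58,-80,50)),((310,31),(-8,96,42)),((327,31),(8,96,42))]
f=lambda p:np.concatenate([proj("wrist",T(p,q),ci)-uv for uv,q in obs])
r=least_squares(f,[554,-151,.25]);p=r.x;print(p,np.degrees(p[2]),r.fun.reshape(-1,2).round(1).tolist())
# free height check
f2=lambda p:np.concatenate([proj("wrist",T(p,q)+[0,0,p[3]],ci)-uv for uv,q in obs[:4]])
r2=least_squares(f2,[554,-151,.25,0]);print(r2.x)
for nm,q in [("fin",(0,38,78)),("disc",(0,-4,100)),("lugend",(0,96,42))]: print(nm,T(p,q),proj("wrist",T(p,q),ci))
# tri
S=lambda u,v:(u/4+170,v/4+180)
print("disc tri",tri([ray("scene",*S(465,222)),ray("wrist",316.8,154.5,ci)]), T(p,(0,-4,92)))
print("fin",tri([ray("scene",*S(512,205)),ray("wrist",320.4,100,ci)]),T(p,(0,38,76)))
```

```text
[ 5.57645611e+02 -1.50743871e+02  2.67189068e-01] 15.3088059016281 [[0.3, 0.9], [-0.9, 1.6], [-0.4, 1.1], [1.2, -0.2], [-1.0, -1.6], [0.9, -1.5]]
[ 5.57310541e+02 -1.49710713e+02  2.67773559e-01  2.20177942e+00]
fin [ 547.61280198 -114.09223027   78.        ] [317.93628861 100.41839931]
disc [ 558.70169623 -154.60193805  100.        ] [317.54802614 157.44832002]
lugend [532.29956707 -58.15025286  42.        ] [318.41903741  29.41093257]
disc tri (array([ 556.98284645, -154.62213062,   92.80186733]), [np.float64(1.2909600055493307), np.float64(1.29096000554935)]) [ 558.70169623 -154.60193805   92.        ]
fin (array([ 548.97611382, -113.84927507,   74.36813848]), [np.float64(0.7474852805245332), np.float64(0.7474852805244951)]) [ 547.61280198 -114.09223027   76.        ]
```

```bash
sed -i 's/P=(554,-151,np.radians(14.5))/P=(557,-150.7,np.radians(15.0))/' plan.py
python3 - <<'E'
from plan import *
t=dk((0.5,38,0));t[2]=300;print(t);plan(t,105,0.35,n=4)
E
```

```text
[ 547.6478392  -113.86540908  300.        ]
N 4 dist 109.8 ang 1.6 t 1.45 j7 [ 52.  30. -50.  97.  25.  64.  10.]
[[0.157, -0.011, 0.225], [0.0, -0.001, 0.004], 0.35]
[[0.157, -0.012, 0.225], [0.0, -0.001, 0.004], 0.35]
[[0.157, -0.013, 0.225], [0.0, -0.001, 0.004], 0.35]
[[0.157, -0.014, 0.225], [0.0, -0.001, 0.004], 0.35]
```

Call:
{"op": "play_rows", "data": {
  "moves": [
    [[0.2, -0.011, 0.25], [0, 0, 0.004], 0.35],
    [[0.2, -0.012, 0.28], [0, 0, 0.004], 0.35],
    [[0.16, -0.013, 0.2], [0, 0, 0.004], 0.35],
    [[0.07, -0.014, 0.1], [0, 0, 0.004], 0.35],
    [[0, 0, 0], [0, 0, 0], 0.35]
  ]
}}

```text
time_s: 2.08
tcp_pos: [547.8, -109.6, 304.3]
ee_rot: [179.8, -0.4, 105.3]
wrist_force: [0.0, 1.3, 0.0]
opening: 32.2
```

Run:
```python
from plan import *
t=dk((0.5,38,0));t[2]=243;plan(t,105,0.35,n=3)
import json
ci=robot.camera_info("wrist");im=robot.read_camera("wrist")
cv2.imwrite("pics/w2.png",im);json.dump({k:(np.array(v).tolist()) for k,v in ci.items()},open("pics/w2.json","w"))
for q in [(0,38,78),(5,45,78),(-5,45,78),(0,96,42),(58,50,50),(-58,50,50)]: print(q,proj("wrist",dk(q),ci))
```

```text
N 3 dist 61.4 ang 0.5 t 2.075 j7 [ 45.  33. -48. 107.  29.  54.  -1.]
[[-0.015, -0.005, 0.204], [0.001, -0.001, 0.001], 0.35]
[[-0.014, -0.005, 0.204], [0.001, -0.001, 0.001], 0.35]
[[-0.014, -0.004, 0.204], [0.001, -0.001, 0.001], 0.35]
(0, 38, 78) [311.63216003 227.47450274]
(5, 45, 78) [319.80867977 216.71286477]
(-5, 45, 78) [303.47842849 216.65830799]
(0, 96, 42) [312.26267036 127.92002426]
(58, 50, 50) [396.63993157 197.26997941]
(-58, 50, 50) [227.28753455 196.65829141]
```

View pics/w2.png

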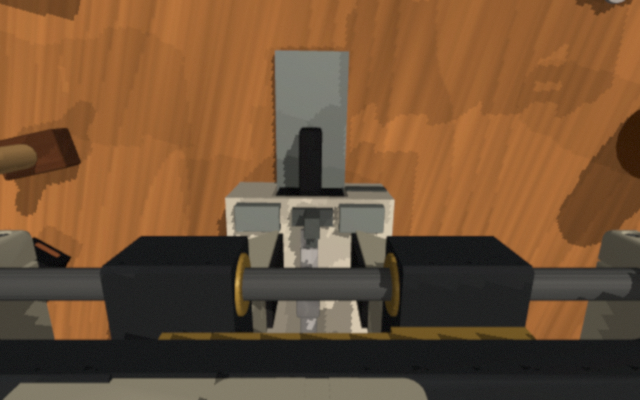

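Call:
{"op": "play_rows", "data": {
  "moves": [
    [[-0.02, 0, 0.23], [0, 0, 0.002], 0.35],
    [[-0.015, 0, 0.23], [0, 0, 0.002], 0.35],
    [[-0.01, 0, 0.12], [0, 0, 0], 0.35],
    [[0, 0, 0.03], [0, 0, 0], 0.35]
  ]
}}

```text
time_s: 2.62
tcp_pos: [551.2, -118.0, 242.0]
ee_rot: [179.6, -0.2, 104.6]
wrist_force: [-0.7, -0.7, 0.7]
opening: 32.3
```

Run:
```python
from plan import *
t=dk((0.5,38,0));t[2]=243;plan(t,105,0.35,n=1)
print(robot.observe()["tcp_pos"])
```

```text
N 1 dist 5.5 ang 0.6 t 2.625 j7 [ 43.  38. -43. 108.  34.  48.  -4.]
[[0.049, -0.024, -0.01], [0.005, -0.002, -0.005], 0.35]
[ 551.20401435 -117.99847559  242.03509946]
```

Call:
{"op": "play_rows", "data": {
  "moves": [
    [[0.04, -0.024, -0.01], [0.005, 0, -0.005], 0.3],
    [[0, 0, 0], [0, 0, 0], 0.0],
    [[0, 0, 0], [0, 0, 0], 0.0],
    [[0, 0, 0], [0, 0, 0], 0.0]
  ],
  "force": 15
}}

```text
time_s: 3.12
tcp_pos: [547.8, -114.6, 244.2]
ee_rot: [-180.0, -0.1, 105.0]
wrist_force: [-0.8, -0.4, -3.3]
opening: 9.6
```

Run:
```python
from plan import *
t=dk((0.5,38,0));t[2]=243;plan(t,105,0.0,n=1)
s=robot.observe();print(s["tcp_pos"],s["wrist_force"],s["opening"])
```

```text
N 1 dist 1.4 ang 0.1 t 3.125 j7 [ 43.  37. -44. 108.  34.  48.  -4.]
[[0.007, -0.0, 0.012], [-0.0, -0.001, 0.0], 0.0]
[ 547.84477895 -114.59045317  244.17702448] [-0.80133214 -0.3704027  -3.30881387] 9.597759847945499
```

Call:
{"op": "play_rows", "data": {
  "moves": [
    [[0, 0.05, 0], [0, 0, 0], 0],
    [[0, 0.05, 0], [0, 0, 0], 0],
    [[0, 0, 0], [0, 0, 0], 0]
  ]
}}

```text
time_s: 3.5
tcp_pos: [553.5, -113.0, 244.0]
ee_rot: [-179.1, -0.1, 104.9]
wrist_force: [3.2, 0.7, -2.8]
opening: 10.2
```

```bash
cat > loc.py <<'E'
from plan import *
def loc():
    s=robot.observe();p=np.array(s["tcp_pos"])-[557,-150.7,0];a=np.radians(15);c,n=np.cos(a),np.sin(a)
    M=np.array([[c,n,0],[-n,c,0],[0,0,1]]);print("t",round(s["time_s"],2),"dock xyz",(M@p).round(1),"F",(M@np.array(s["wrist_force"])).round(1),"rot",np.round(s["ee_rot"],1),"op",round(s["opening"],1))
if __name__=="__main__": loc()
E
python3 loc.py
```

```text
t 3.5 dock xyz [  6.3  37.3 244. ] F [ 3.3 -0.1 -2.8] rot [-1.791e+02 -1.000e-01  1.049e+02] op 10.2
```

Call:
{"op": "play_rows", "data": {
  "moves": [
    [[0, 0.06, 0], [0, 0, 0], 0],
    [[0, 0.06, 0], [0, 0, 0], 0]
  ]
}}

```text
time_s: 3.75
tcp_pos: [558.1, -111.6, 243.4]
ee_rot: [-177.6, -0.0, 104.8]
wrist_force: [-20.4, -2.2, 23.0]
opening: 9.9
```

```bash
python3 loc.py
```

```text
t 3.75 dock xyz [ 11.2  37.5 243.4] F [-20.3   3.1  23. ] rot [-177.6   -0.   104.8] op 9.9
```

Run:
```python
from plan import *
t=dk((-17,37.8,0));t[2]=244;plan(t,105,0.0,n=4)
```

```text
N 4 dist 28.2 ang 2.4 t 3.75 j7 [ 41.  39. -43. 106.  34.  52.  -4.]
[[0.0, -0.07, 0.002], [-0.007, -0.0, -0.001], 0.0]
[[0.001, -0.07, 0.001], [-0.007, -0.0, -0.001], 0.0]
[[0.001, -0.07, 0.0], [-0.007, -0.0, -0.001], 0.0]
[[0.001, -0.07, -0.001], [-0.007, -0.0, -0.001], 0.0]
```

Call:
{"op": "play_rows", "data": {
  "moves": [
    [[0, -0.07, 0], [-0.014, 0, 0], 0],
    [[0, -0.07, 0], [-0.012, 0, 0], 0],
    [[0, -0.07, 0], [0, 0, 0], 0],
    [[0, -0.06, 0], [0, 0, 0], 0]
  ]
}}

```text
time_s: 4.25
tcp_pos: [533.8, -118.0, 244.2]
ee_rot: [179.4, -0.0, 104.8]
wrist_force: [3.9, 1.4, -5.1]
opening: 9.6
```

```bash
python3 loc.py
```

```text
t 4.25 dock xyz [-13.9  37.6 244.2] F [ 4.2  0.3 -5.1] rot [179.4  -0.  104.8] op 9.6
```

Call:
{"op": "play_rows", "data": {
  "moves": [
    [[0, -0.04, 0], [0.006, 0, 0], 0],
    [[0, -0.03, 0], [0, 0, 0], 0],
    [[0, 0, 0], [0, 0, 0], 0]
  ]
}}

```text
time_s: 4.62
tcp_pos: [528.4, -119.5, 244.2]
ee_rot: [179.6, -0.1, 104.9]
wrist_force: [2.7, 1.3, -4.9]
opening: 9.8
```

```bash
python3 loc.py
```

```text
t 4.62 dock xyz [-19.5  37.5 244.2] F [ 2.9  0.6 -4.9] rot [ 1.796e+02 -1.000e-01  1.049e+02] op 9.8
```

Call:
{"op": "play_rows", "data": {
  "moves": [
    [[0, -0.05, 0], [0.005, 0, 0], 0],
    [[0, -0.05, 0], [0, 0, 0], 0]
  ]
}}

```text
time_s: 4.88
tcp_pos: [525.5, -120.4, 244.9]
ee_rot: [178.8, -0.1, 105.0]
wrist_force: [15.9, 2.6, -21.9]
opening: 9.7
```

Run:
```python
from loc import *
loc()
cv2.imwrite("pics/w3.png",robot.read_camera("wrist"))
crop("pics/w3.png",200,100,440,260,3,"pics/w3c.png")
```

```text
t 4.88 dock xyz [-22.6  37.4 244.9] F [ 16.   -1.6 -21.9] rot [ 1.788e+02 -1.000e-01  1.050e+02] op 9.7
```

View pics/w3c.png

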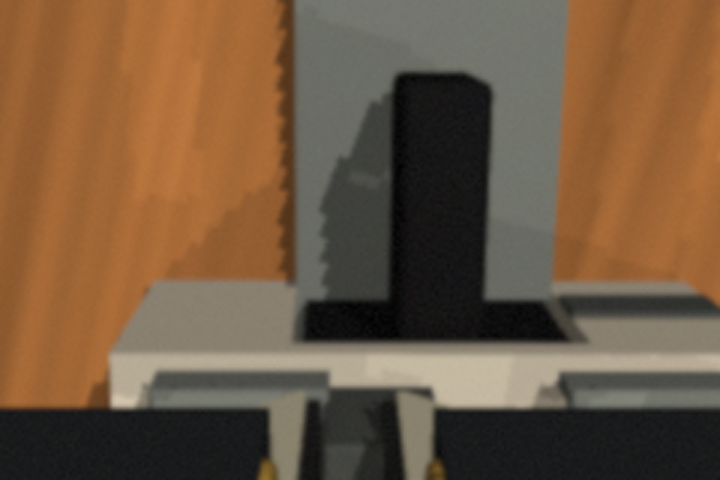

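Call:
{"op": "play_rows", "data": {
  "moves": [
    [[0, 0.03, 0], [-0.008, 0, 0], 0],
    [[0, 0, 0], [0, 0, 0], 0.4],
    [[0, 0, 0], [0, 0, 0], 0.4],
    [[0, 0.02, -0.3], [0, 0, 0], 0.4],
    [[0, 0.05, -0.3], [0, 0, 0], 0.4]
  ]
}}

```text
time_s: 5.55
tcp_pos: [530.4, -118.9, 304.6]
ee_rot: [178.7, -0.2, 105.0]
wrist_force: [1.0, -0.3, 0.8]
opening: 36.3
```

Run:
```python
from loc import *
loc()
t=dk((0,-4,0));t[2]=300;plan(t,105,0.4,n=3)
```

```text
t 5.55 dock xyz [-17.4  37.6 304.6] F [ 0.9 -0.6  0.8] rot [178.7  -0.2 105. ] op 36.3
N 3 dist 45.3 ang 1.3 t 5.55 j7 [ 48.  31. -49. 109.  29.  52.   0.]
[[-0.139, 0.058, 0.016], [0.005, -0.001, -0.0], 0.4]
[[-0.139, 0.058, 0.016], [0.005, -0.001, -0.0], 0.4]
[[-0.139, 0.058, 0.015], [0.005, -0.001, -0.0], 0.4]
```

Call:
{"op": "play_rows", "data": {
  "moves": [
    [[-0.14, 0.058, 0], [0.005, 0, 0], 0.4],
    [[-0.14, 0.058, 0], [0.005, 0, 0], 0.4],
    [[-0.12, 0.05, 0], [0.004, 0, 0], 0.4],
    [[-0.02, 0, 0], [0, 0, 0], 0.4]
  ]
}}

```text
time_s: 6.05
tcp_pos: [559.0, -158.5, 305.1]
ee_rot: [-180.0, -0.1, 104.9]
wrist_force: [-0.5, 0.0, -0.1]
opening: 36.9
```

Run:
```python
from loc import *
loc()
t=dk((0,-4,0));t[2]=249;plan(t,105,0.4,n=3)
cv2.imwrite("pics/w4.png",robot.read_camera("wrist"))
crop("pics/w4.png",200,60,440,240,3,"pics/w4c.png")
```

```text
t 6.05 dock xyz [-1.000e-01 -8.000e+00  3.051e+02] F [-0.5  0.2 -0.1] rot [-1.800e+02 -1.000e-01  1.049e+02] op 36.9
N 3 dist 56.2 ang 0.1 t 6.05 j7 [ 48.  35. -47. 103.  30.  55.   4.]
[[0.013, 0.0, 0.187], [-0.0, -0.0, -0.0], 0.4]
[[0.013, 0.0, 0.187], [-0.0, -0.0, -0.0], 0.4]
[[0.013, 0.0, 0.187], [-0.0, -0.0, -0.0], 0.4]
```

View pics/w4c.png

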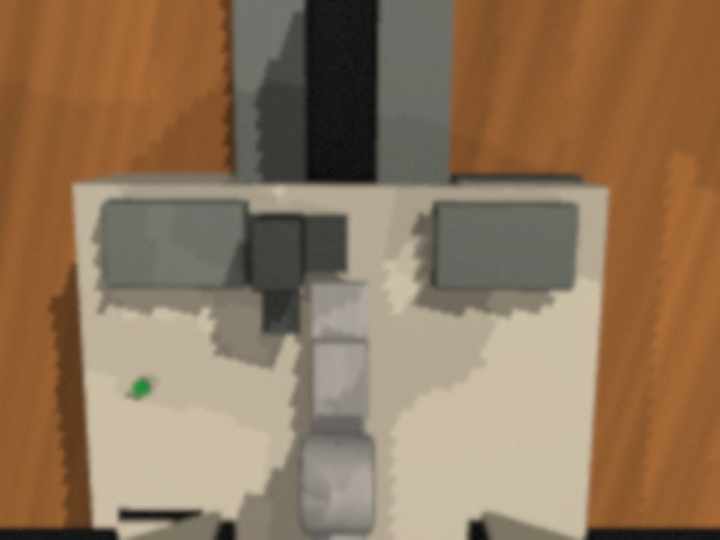

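Call:
{"op": "play_rows", "data": {
  "moves": [
    [[0.015, 0, 0.22], [0, 0, 0], 0.4],
    [[0.015, 0, 0.22], [0, 0, 0], 0.4],
    [[0.01, 0, 0.08], [0, 0, 0], 0.4],
    [[0, 0, 0], [0, 0, 0], 0]
  ],
  "force": 20
}}

```text
time_s: 6.6
tcp_pos: [555.6, -152.4, 247.4]
ee_rot: [-179.7, -0.3, 105.1]
wrist_force: [0.7, -0.3, 0.5]
opening: 31.2
```

```bash
python3 loc.py
```

```text
t 6.6 dock xyz [ -1.8  -1.3 247.4] F [ 0.6 -0.5  0.5] rot [-179.7   -0.3  105.1] op 31.2
```

Call:
{"op": "play_rows", "data": {
  "moves": [
    [[-0.025, 0.01, 0.0], [0, 0, 0], 0],
    [[0, 0, 0], [0, 0, 0], 0],
    [[0, 0, 0], [0, 0, 0], 0]
  ],
  "force": 20
}}

```text
time_s: 6.98
tcp_pos: [556.5, -155.0, 247.7]
ee_rot: [-179.6, -0.3, 105.0]
wrist_force: [-0.2, 0.6, -3.3]
opening: 13.7
```

Run:
```python
from loc import *
loc()
th=np.linspace(0,1.2,11)+np.arctan2(32,66);r=np.hypot(66,32)
y=r*np.cos(th)-70;z=58+r*np.sin(th);print(np.c_[th-th[0],y,z,z+159].round(2))
print(np.c_[np.diff(y),-np.diff(z)].round(1).tolist())
```

```text
t 6.97 dock xyz [ -1.6  -4.  247.7] F [-0.1  0.6 -3.3] rot [-179.6   -0.3  105. ] op 13.7
[[ 0.0000e+00 -4.0000e+00  9.0000e+01  2.4900e+02]
 [ 1.2000e-01 -8.3100e+00  9.7670e+01  2.5667e+02]
 [ 2.4000e-01 -1.3500e+01  1.0477e+02  2.6377e+02]
 [ 3.6000e-01 -1.9500e+01  1.1120e+02  2.7020e+02]
 [ 4.8000e-01 -2.6240e+01  1.1686e+02  2.7586e+02]
 [ 6.0000e-01 -3.3600e+01  1.2168e+02  2.8068e+02]
 [ 7.2000e-01 -4.1480e+01  1.2558e+02  2.8458e+02]
 [ 8.4000e-01 -4.9780e+01  1.2851e+02  2.8751e+02]
 [ 9.6000e-01 -5.8360e+01  1.3042e+02  2.8942e+02]
 [ 1.0800e+00 -6.7110e+01  1.3129e+02  2.9029e+02]
 [ 1.2000e+00 -7.5910e+01  1.3111e+02  2.9011e+02]]
[[-4.3, -7.7], [-5.2, -7.1], [-6.0, -6.4], [-6.7, -5.7], [-7.4, -4.8], [-7.9, -3.9], [-8.3, -2.9], [-8.6, -1.9], [-8.8, -0.9], [-8.8, 0.2]]
```

Call:
{"op": "play_rows", "data": {
  "moves": [
    [[-0.043, 0, -0.085], [0, 0, 0], 0],
    [[-0.052, 0, -0.071], [0, 0, 0], 0],
    [[-0.06, 0, -0.064], [0, 0, 0], 0],
    [[-0.067, 0, -0.057], [0, 0, 0], 0]
  ],
  "force": 25
}}

```text
time_s: 7.48
tcp_pos: [562.3, -176.9, 276.1]
ee_rot: [-179.6, -0.4, 105.0]
wrist_force: [0.2, 0.7, -6.7]
opening: 13.8
```

```bash
python3 loc.py
```

```text
t 7.47 dock xyz [ -1.7 -26.7 276.1] F [ 0.4  0.6 -6.7] rot [-179.6   -0.4  105. ] op 13.8
```

Call:
{"op": "play_rows", "data": {
  "moves": [
    [[-0.074, 0, -0.048], [0, 0, 0], 0],
    [[-0.079, 0, -0.039], [0, 0, 0], 0],
    [[-0.083, 0, -0.029], [0, 0, 0], 0],
    [[-0.086, 0, -0.019], [0, 0, 0], 0],
    [[-0.08, 0, -0.008], [0, 0, 0], 0]
  ]
}}

```text
time_s: 8.1
tcp_pos: [572.8, -215.8, 291.7]
ee_rot: [-179.5, -0.7, 105.1]
wrist_force: [-2.9, 3.9, -1.7]
opening: 14.0
```

```bash
python3 loc.py
```

```text
t 8.1 dock xyz [ -1.6 -66.9 291.7] F [-1.8  4.5 -1.7] rot [-179.5   -0.7  105.1] op 14.0
```

Call:
{"op": "play_rows", "data": {
  "moves": [
    [[-0.05, 0, 0.005], [0, 0, 0], 0],
    [[0, 0, 0], [0, 0, 0], 0.45],
    [[0, 0, 0], [0, 0, 0], 0.45],
    [[0, 0, -0.3], [0, 0, 0], 0.45]
  ]
}}

```text
time_s: 8.6
tcp_pos: [575.2, -224.5, 322.4]
ee_rot: [-179.5, -0.4, 105.0]
wrist_force: [0.8, -0.4, 0.6]
opening: 38.7
```

Run:
```python
from loc import *
loc()
t=dk((0,30,0));t[2]=330;plan(t,105,0.5,n=3)
crop(robot.read_camera("scene"),170,180,350,330,4,"pics/s2.png")
```

```text
t 8.6 dock xyz [ -1.5 -76.  322.4] F [ 0.6 -0.6  0.6] rot [-179.5   -0.4  105. ] op 38.7
N 3 dist 106.2 ang 0.7 t 8.6 j7 [ 52.  37. -46.  97.  30.  60.  11.]
[[0.353, 0.005, -0.023], [-0.002, -0.002, 0.0], 0.5]
[[0.353, 0.005, -0.023], [-0.002, -0.002, 0.0], 0.5]
[[0.353, 0.005, -0.024], [-0.002, -0.002, 0.0], 0.5]
```

View pics/s2.png

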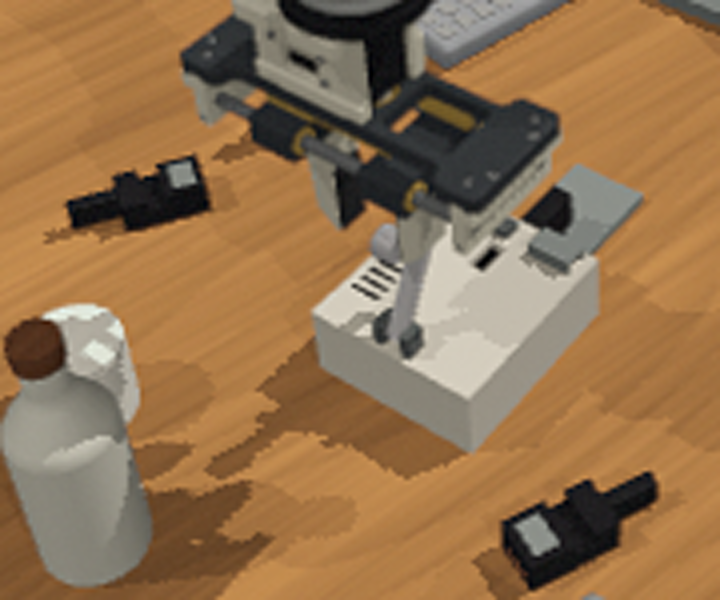

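Run:
```python
from loc import *
t=dk((0,85,0));t[2]=340;plan(t,105,0.5,n=4)
```

```text
N 4 dist 162.0 ang 0.2 t 8.65 j7 [ 52.  36. -47.  97.  30.  60.  11.]
[[0.404, -0.001, -0.029], [-0.0, -0.0, 0.0], 0.5]
[[0.404, -0.002, -0.029], [-0.0, -0.0, 0.0], 0.5]
[[0.404, -0.002, -0.029], [-0.0, -0.0, 0.0], 0.5]
[[0.404, -0.002, -0.029], [-0.0, -0.0, 0.0], 0.5]
```

Call:
{"op": "play_rows", "data": {
  "moves": [
    [[0.3, 0, -0.1], [0, 0, 0], 0.5],
    [[0.5, 0, -0.01], [0, 0, 0], 0.5],
    [[0.45, 0, 0], [0, 0, 0], 0.5],
    [[0.25, 0, 0], [0, 0, 0], 0.5],
    [[0.08, 0, 0], [0, 0, 0], 0.5]
  ]
}}

```text
time_s: 9.28
tcp_pos: [539.2, -71.0, 344.0]
ee_rot: [179.5, 0.5, 104.8]
wrist_force: [0.8, 0.2, -0.2]
opening: 45.6
```

Run:
```python
from loc import *
loc()
t=dk((0,85,0));t[2]=194;plan(t,105,0.5,n=4)
```

```text
t 9.28 dock xyz [  3.4  81.6 344. ] F [ 0.8  0.  -0.2] rot [179.5   0.5 104.8] op 45.6
N 4 dist 150.1 ang 0.7 t 9.275 j7 [ 44.  28. -51. 107.  27.  56.  -3.]
[[0.012, -0.012, 0.375], [0.002, 0.001, -0.0], 0.5]
[[0.011, -0.011, 0.375], [0.002, 0.001, -0.0], 0.5]
[[0.01, -0.01, 0.375], [0.002, 0.001, -0.0], 0.5]
[[0.009, -0.009, 0.375], [0.002, 0.001, -0.0], 0.5]
```

Call:
{"op": "play_rows", "data": {
  "moves": [
    [[0.02, -0.012, 0.4], [0.002, 0.002, 0], 0.5],
    [[0.015, -0.011, 0.45], [0.002, 0.001, 0], 0.5],
    [[0.01, -0.01, 0.35], [0.002, 0.001, 0], 0.5],
    [[0, 0, 0.15], [0, 0, 0], 0.5]
  ]
}}

```text
time_s: 9.78
tcp_pos: [540.5, -72.4, 208.5]
ee_rot: [179.5, 0.6, 104.6]
wrist_force: [1.1, 0.3, 0.4]
opening: 45.7
```

Run:
```python
from loc import *
loc()
t=dk((0,85,0));t[2]=194;plan(t,105,0.5,n=2)
```

```text
t 9.78 dock xyz [  4.3  79.9 208.5] F [1.2 0.  0.4] rot [179.5   0.6 104.6] op 45.7
N 2 dist 16.0 ang 0.8 t 9.775 j7 [ 37.  39. -41. 111.  38.  43. -12.]
[[0.026, -0.023, 0.072], [0.003, 0.003, -0.002], 0.5]
[[0.026, -0.022, 0.072], [0.003, 0.003, -0.002], 0.5]
```

Call:
{"op": "play_rows", "data": {
  "moves": [
    [[0.04, -0.025, 0.03], [0.003, 0.004, -0.002], 0.5],
    [[0.02, -0.015, 0.07], [0.003, 0.003, -0.002], 0.5],
    [[0, 0, 0.035], [0, 0, 0], 0.4],
    [[0, 0, 0], [0, 0, 0], 0]
  ]
}}

```text
time_s: 10.28
tcp_pos: [536.7, -68.5, 196.3]
ee_rot: [179.9, 0.0, 104.9]
wrist_force: [-0.2, -0.3, 0.4]
opening: 30.9
```

```bash
python3 loc.py
```

```text
t 10.28 dock xyz [  1.7  84.6 196.3] F [-0.3 -0.2  0.4] rot [179.9   0.  104.9] op 30.9
```

Close on the lug.

Call:
{"op": "play_rows", "data": {
  "moves": [
    [[0, -0.01, 0.01], [0, 0, 0], 0],
    [[0, 0, 0], [0, 0, 0], 0],
    [[0, 0, 0], [0, 0, 0], 0]
  ],
  "force": 35
}}

```text
time_s: 10.65
tcp_pos: [535.3, -69.1, 195.8]
ee_rot: [179.9, 0.1, 104.9]
wrist_force: [0.0, 0.1, -1.5]
opening: 15.8
```

```bash
python3 loc.py
```

```text
t 10.65 dock xyz [  0.2  84.4 195.8] F [ 0.1  0.1 -1.5] rot [1.799e+02 1.000e-01 1.049e+02] op 15.8
```

Call:
{"op": "play_rows", "data": {
  "moves": [
    [[0.1, 0, 0], [0, 0, 0], 0],
    [[0.2, 0, 0], [0, 0, 0], 0]
  ]
}}

```text
time_s: 10.9
tcp_pos: [528.2, -41.6, 195.8]
ee_rot: [179.8, 0.2, 104.7]
wrist_force: [1.0, -1.0, -0.9]
opening: 16.0
```

```bash
python3 loc.py
```

```text
t 10.9 dock xyz [  0.4 112.9 195.8] F [ 0.7 -1.3 -0.9] rot [179.8   0.2 104.7] op 16.0
```

Call:
{"op": "play_rows", "data": {
  "moves": [
    [[0.2, 0, 0], [0, 0, 0.002], 0],
    [[0.2, 0, 0], [0, 0, 0], 0],
    [[0.17, 0, 0], [0, 0, 0], 0],
    [[0.07, 0, 0], [0, 0, 0], 0],
    [[0, 0, 0], [0, 0, 0], 0]
  ]
}}

```text
time_s: 11.52
tcp_pos: [510.9, 25.7, 195.8]
ee_rot: [179.8, 0.1, 104.7]
wrist_force: [0.5, 1.1, -1.3]
opening: 15.5
```

Run:
```python
from loc import *
loc()
im=robot.read_camera("scene");cv2.imwrite("pics/s3.png",im);crop(im,230,150,410,300,4,"pics/s3c.png")
im=robot.read_camera("side");cv2.imwrite("pics/d3.png",im);crop(im,270,130,430,250,5,"pics/d3c.png")
```

```text
t 11.53 dock xyz [  1.1 182.3 195.8] F [ 0.8  1.  -1.3] rot [1.798e+02 1.000e-01 1.047e+02] op 15.5
```

View pics/s3c.png

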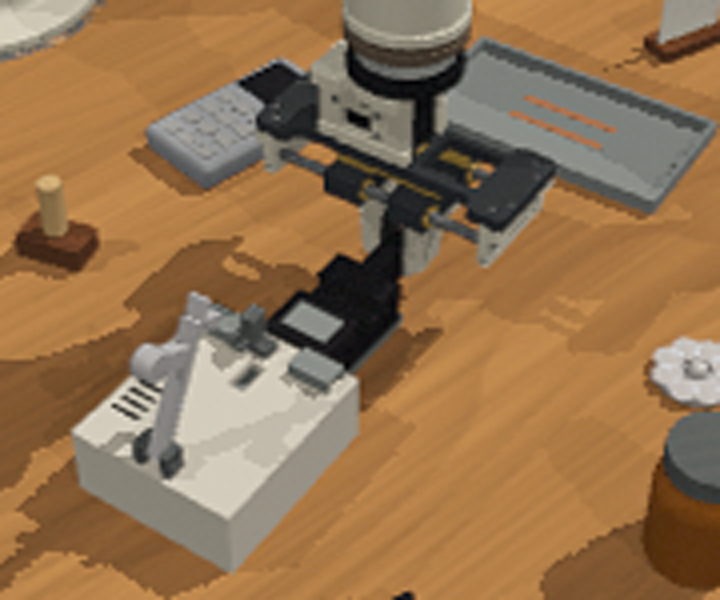

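View pics/d3c.png

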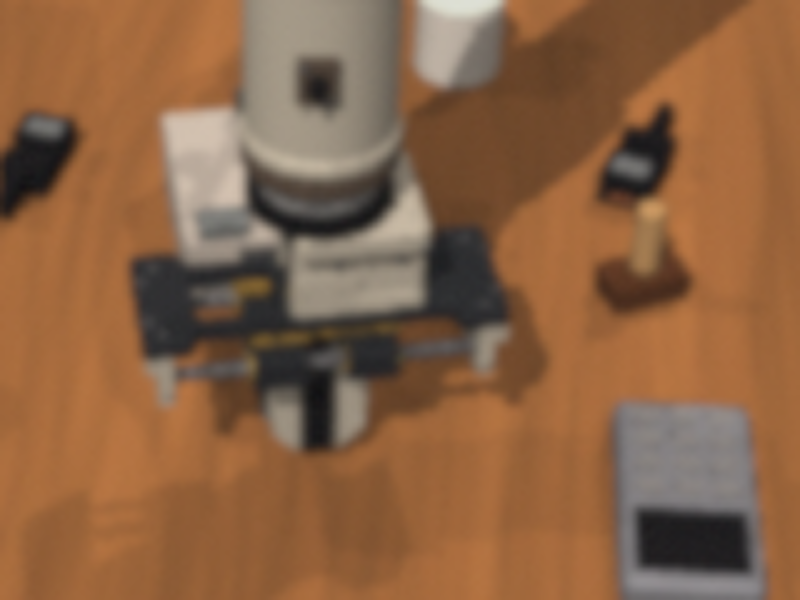

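Call:
{"op": "play_rows", "data": {
  "moves": [
    [[0, 0, 0], [0, 0, 0], 0.4],
    [[0, 0, 0], [0, 0, 0], 0.4],
    [[0, 0, -0.35], [0, 0, 0], 0.6],
    [[0, 0, -0.4], [0, 0, 0], 0.88],
    [[0, 0, -0.1], [0, 0, 0], 0.88]
  ]
}}

```text
time_s: 12.25
tcp_pos: [511.5, 22.5, 282.4]
ee_rot: [179.8, 0.2, 104.4]
wrist_force: [0.0, 0.6, -0.5]
opening: 61.1
```

Run:
```python
from loc import *
loc()
import json
ci=robot.camera_info("wrist");im=robot.read_camera("wrist")
cv2.imwrite("pics/w5.png",im);json.dump({k:(np.array(v).tolist()) for k,v in ci.items()},open("pics/w5.json","w"))
t=dk((0,104,0));t[2]=285;plan(t,105,0.88,n=3)
crop("pics/scene0.png",310,140,430,220,6,"pics/tr_s.png")
crop("pics/side0.png",280,245,410,320,6,"pics/tr_d.png")
```

```text
t 12.25 dock xyz [  0.9 179.1 282.4] F [ 0.2  0.6 -0.5] rot [179.8   0.2 104.4] op 61.1
N 3 dist 75.0 ang 0.7 t 12.3 j7 [ 33.  31. -48. 114.  30.  49. -18.]
[[-0.25, -0.0, -0.008], [0.001, 0.001, -0.002], 0.88]
[[-0.25, -0.001, -0.008], [0.001, 0.001, -0.002], 0.88]
[[-0.25, -0.002, -0.008], [0.001, 0.001, -0.002], 0.88]
```

View pics/w5.png

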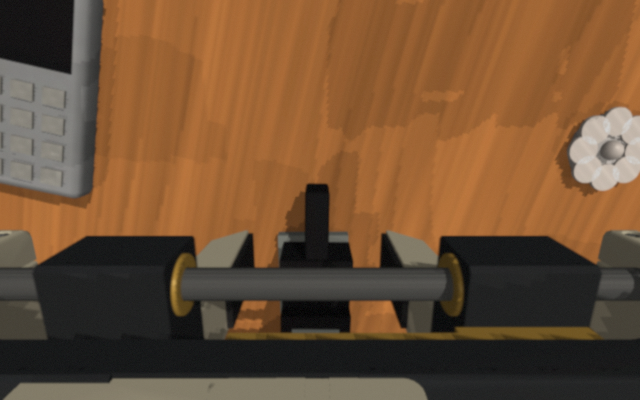

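View pics/tr_s.png

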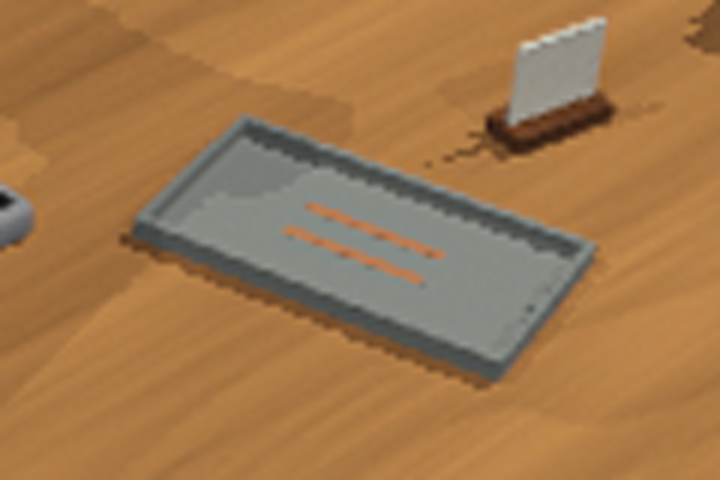

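View pics/tr_d.png

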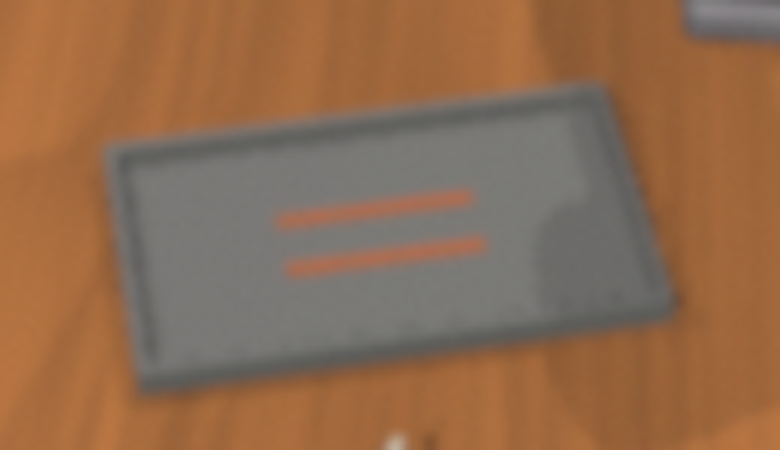

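Run:
```python
from fit import *
S=lambda u,v:np.array([u/6+310,v/6+140]);D=lambda u,v:np.array([u/6+280,v/6+245])
A,B,C,Dd=(-105,57,13),(105,57,13),(105,-57,13),(-105,-57,13)
obs=[("scene",S(245,118),A),("scene",S(598,245),B),("scene",S(500,370),C),("scene",S(136,220),Dd),("side",D(107,150),C),("side",D(602,88),Dd),("side",D(672,303),A),("side",D(140,376),B)]
for a in ("scene","side",""):
    p,r=fit([o for o in obs if a in o[0]],[466,240,0.1]);print(p[:2],np.degrees(p[2]));print(r.round(1).tolist())
```

```text
[470.39610163 236.72562347] 15.075660991155994
[[-0.0, -0.4], [0.1, 0.6], [0.3, -0.2], [-0.4, 0.0]]
[463.77978551 242.17896837] 15.355377934933022
[[-0.6, -0.6], [0.3, -0.9], [0.8, 0.4], [-0.4, 0.6]]
[465.19009158 241.4270387 ] 15.172648932932274
[[-0.2, -1.6], [-0.3, -0.9], [0.0, -1.8], [-0.4, -1.3], [-1.1, -1.0], [-0.2, -1.1], [0.1, 0.2], [-1.1, 0.1]]
```

Call:
{"op": "play_rows", "data": {
  "moves": [
    [[-0.23, 0, 0], [0, 0.001, -0.003], 0.88],
    [[-0.3, 0, 0], [0, 0.001, -0.002], 0.88],
    [[-0.17, 0, 0], [0, 0, 0], 0.88],
    [[-0.05, 0, 0], [0, 0, 0], 0.88]
  ]
}}

```text
time_s: 12.8
tcp_pos: [529.8, -52.6, 279.9]
ee_rot: [-180.0, -0.0, 104.9]
wrist_force: [-0.0, 0.9, 0.9]
opening: 80.5
```

Run:
```python
from loc import *
loc()
im=robot.read_camera("scene");crop(im,230,150,410,300,4,"pics/s4c.png")
t=dk((0,104,0));t[2]=195;plan(t,105,0.88,n=3)
```

```text
t 12.8 dock xyz [ -0.9 101.8 279.9] F [0.2 0.9 0.9] rot [-180.    -0.   104.9] op 80.5
N 3 dist 84.9 ang 0.1 t 12.85 j7 [ 40.  32. -47. 111.  31.  50.  -9.]
[[0.008, 0.003, 0.283], [-0.0, -0.0, -0.001], 0.88]
[[0.008, 0.003, 0.283], [-0.0, -0.0, -0.001], 0.88]
[[0.008, 0.003, 0.283], [-0.0, -0.0, -0.001], 0.88]
```

View pics/s4c.png

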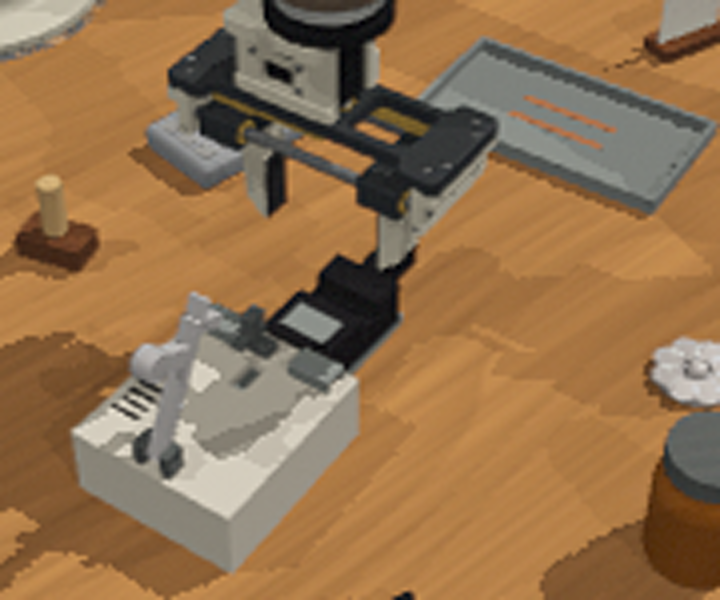

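Call:
{"op": "play_rows", "data": {
  "moves": [
    [[0.01, 0.006, 0.3], [0, 0, 0], 0.88],
    [[0.01, 0.003, 0.35], [0, 0, 0], 0.88],
    [[0.008, 0, 0.15], [0, 0, 0], 0.88],
    [[0.005, 0, 0.04], [0, 0, 0], 0.88]
  ]
}}

```text
time_s: 13.35
tcp_pos: [529.9, -45.7, 194.3]
ee_rot: [179.9, -0.1, 105.1]
wrist_force: [-0.2, 0.6, 0.2]
opening: 80.6
```

```bash
python3 loc.py
```

```text
t 13.35 dock xyz [  1.1 108.5 194.3] F [-0.1  0.7  0.2] rot [ 1.799e+02 -1.000e-01  1.051e+02] op 80.6
```

Call:
{"op": "play_rows", "data": {
  "moves": [
    [[-0.045, 0, 0], [0, 0, 0], 0.7],
    [[0, 0, 0], [0, 0, 0], 0.0],
    [[0, 0, 0], [0, 0, 0], 0.0],
    [[0, 0, 0], [0, 0, 0], 0.0]
  ],
  "force": 40
}}

```text
time_s: 13.85
tcp_pos: [532.1, -50.1, 196.6]
ee_rot: [179.8, -0.0, 105.1]
wrist_force: [0.3, 0.0, -4.1]
opening: 49.5
```

```bash
python3 loc.py
```

```text
t 13.85 dock xyz [  2.  103.6 196.6] F [ 0.3 -0.1 -4.1] rot [179.8  -0.  105.1] op 49.5
```

Call:
{"op": "play_rows", "data": {
  "moves": [
    [[0, 0, -0.1], [0, 0, 0], 0],
    [[0, 0, -0.25], [0, 0, 0], 0],
    [[0, 0, -0.35], [0, 0, 0], 0],
    [[0, 0, -0.3], [0, 0, 0], 0],
    [[0, 0, -0.1], [0, 0, 0], 0]
  ],
  "force": 45
}}

```text
time_s: 14.48
tcp_pos: [530.1, -50.2, 309.6]
ee_rot: [180.0, -0.1, 105.1]
wrist_force: [-0.4, 0.1, -4.6]
opening: 49.6
```

Run:
```python
from loc import *
loc()
im=robot.read_camera("scene");crop(im,230,120,410,270,4,"pics/s5c.png")
for y in (15.2,195.2): plan((505,80,310),y,0)
```

```text
t 14.47 dock xyz [1.000e-01 1.040e+02 3.096e+02] F [-0.4  0.2 -4.6] rot [ 1.800e+02 -1.000e-01  1.051e+02] op 49.6
N 9 dist 132.7 ang 89.9 t 14.525 j7 [ 42.  30. -49. 110.  28.  53.  -7.]
[[0.147, 0.011, 0.0], [-0.0, -0.0, 0.111], 0]
[[0.147, -0.015, 0.0], [-0.0, -0.0, 0.111], 0]
[[0.142, -0.04, 0.0], [-0.0, -0.0, 0.111], 0]
[[0.133, -0.064, 0.0], [-0.0, -0.0, 0.111], 0]
[[0.119, -0.086, 0.0], [-0.0, -0.0, 0.111], 0]
N 9 dist 132.7 ang 90.1 t 14.525 j7 [ 42.  30. -49. 110.  28.  53.  -7.]
[[0.147, 0.011, 0.0], [0.0, -0.0, -0.111], 0]
[[0.143, 0.036, 0.0], [0.0, -0.0, -0.111], 0]
[[0.134, 0.06, 0.0], [0.0, -0.0, -0.111], 0]
[[0.122, 0.083, 0.0], [0.0, -0.0, -0.111], 0]
[[0.106, 0.103, 0.0], [0.0, -0.0, -0.111], 0]
```

View pics/s5c.png

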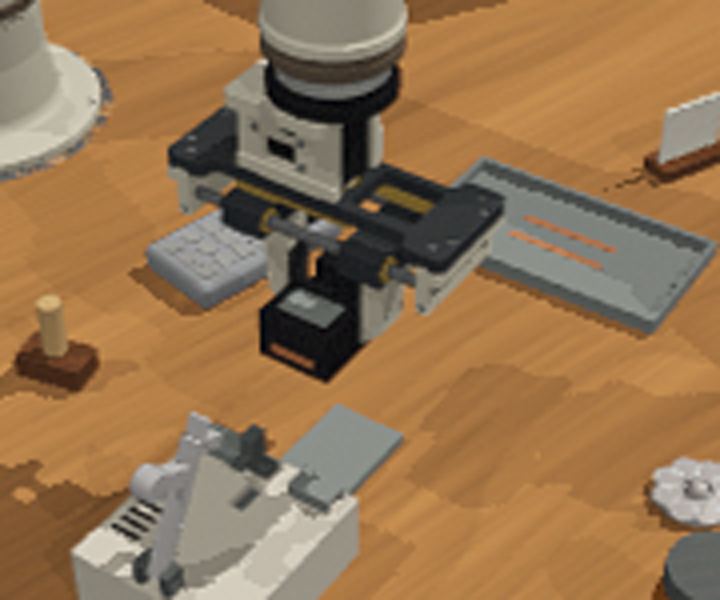

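Call:
{"op": "play_rows", "data": {
  "moves": [
    [[0.3, 0.03, 0], [0, 0, 0], 0],
    [[0.45, 0.03, 0], [0, 0, 0], 0],
    [[0.45, 0.03, 0], [0, 0, 0], 0],
    [[0.25, 0.0, 0], [0, 0, 0], 0],
    [[0.08, 0, 0], [0, 0, 0], 0]
  ]
}}

```text
time_s: 15.15
tcp_pos: [496.8, 100.9, 305.8]
ee_rot: [-179.7, -0.1, 104.8]
wrist_force: [0.6, -0.7, -4.5]
opening: 49.7
```

Run:
```python
from loc import *
import json
loc();print(robot.observe()["tcp_pos"])
ci=robot.camera_info("wrist");im=robot.read_camera("wrist")
cv2.imwrite("pics/w6.png",im);json.dump({k:(np.array(v).tolist()) for k,v in ci.items()},open("pics/w6.json","w"))
for q in [(-105,57,13),(105,57,13),(105,-57,13),(-105,-57,13)]: print(proj("wrist",T((469,238,np.radians(15.1)),q),ci))
```

```text
t 15.15 dock xyz [  7.  258.6 305.8] F [ 0.4 -0.8 -4.5] rot [-1.797e+02 -1.000e-01  1.048e+02] op 49.7
[496.84439132 100.94568728 305.83618407]
[169.21944649 -98.86900666]
[ 492.26357546 -101.49578016]
[472.9130969   82.85268914]
[186.72115127  84.30401448]
```

View pics/w6.png

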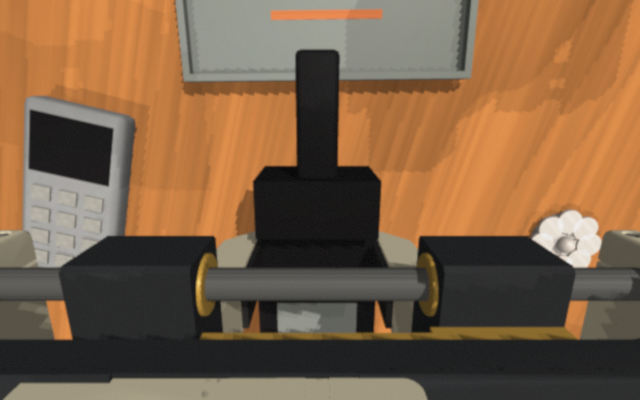

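Run:
```python
from loc import *
plan((491,246,300),195.2,0,n=10,mx=10)
```

```text
N 10 dist 144.9 ang 90.4 t 15.2 j7 [ 27.  29. -51. 113.  28.  51. -24.]
[[0.141, 0.032, 0.006], [-0.0, -0.0, -0.1], 0]
[[0.135, 0.053, 0.006], [-0.0, -0.0, -0.1], 0]
[[0.125, 0.074, 0.006], [-0.0, -0.0, -0.1], 0]
[[0.111, 0.092, 0.006], [-0.0, -0.0, -0.1], 0]
[[0.096, 0.109, 0.006], [-0.0, -0.0, -0.1], 0]
[[0.077, 0.122, 0.006], [-0.0, -0.0, -0.1], 0]
[[0.057, 0.133, 0.006], [-0.0, -0.0, -0.1], 0]
[[0.035, 0.14, 0.006], [-0.0, -0.0, -0.1], 0]
[[0.013, 0.144, 0.006], [-0.0, -0.0, -0.1], 0]
[[-0.01, 0.144, 0.006], [-0.0, -0.0, -0.1], 0]
```

Call:
{"op": "play_rows", "data": {
  "moves": [
    [[0.141, 0.032, 0.006], [0, 0, -0.08], 0],
    [[0.135, 0.053, 0.006], [0, 0, -0.1], 0],
    [[0.125, 0.074, 0.006], [0, 0, -0.1], 0],
    [[0.111, 0.092, 0.006], [0, 0, -0.1], 0],
    [[0.096, 0.109, 0.006], [0, 0, -0.1], 0]
  ]
}}

```text
time_s: 15.82
tcp_pos: [497.9, 166.1, 299.2]
ee_rot: [-179.4, -0.3, 148.7]
wrist_force: [0.2, -0.7, -4.7]
opening: 49.5
```

Run:
```python
from loc import *
loc();plan((491,246,300),195.2,0,n=6,mx=10)
```

```text
t 15.82 dock xyz [ 24.9 321.3 299.2] F [ 0.  -0.7 -4.7] rot [-179.4   -0.3  148.7] op 49.5
N 6 dist 80.2 ang 46.5 t 15.825 j7 [ 24.  36. -59. 111.  37.  56.   6.]
[[0.079, 0.108, -0.002], [-0.001, -0.001, -0.086], 0]
[[0.064, 0.117, -0.002], [-0.001, -0.001, -0.086], 0]
[[0.047, 0.125, -0.002], [-0.001, -0.001, -0.086], 0]
[[0.03, 0.13, -0.002], [-0.001, -0.001, -0.086], 0]
[[0.012, 0.133, -0.002], [-0.001, -0.001, -0.086], 0]
[[-0.006, 0.134, -0.001], [-0.001, -0.001, -0.086], 0]
```

Call:
{"op": "play_rows", "data": {
  "moves": [
    [[0.079, 0.108, 0], [-0.001, -0.001, -0.09], 0],
    [[0.064, 0.117, 0], [-0.001, -0.001, -0.09], 0],
    [[0.047, 0.125, 0], [-0.001, -0.001, -0.09], 0],
    [[0.03, 0.13, 0], [-0.001, -0.001, -0.09], 0],
    [[0.012, 0.133, 0], [-0.001, -0.001, -0.086], 0]
  ]
}}

```text
time_s: 16.45
tcp_pos: [495.3, 224.6, 294.3]
ee_rot: [-179.7, -0.3, -170.6]
wrist_force: [-0.4, 0.2, -3.9]
opening: 49.7
```

Run:
```python
from loc import *
loc();plan((491,246,235),195.2,0,n=3,mx=10)
```

```text
t 16.45 dock xyz [ 37.5 378.4 294.3] F [-0.4  0.3 -3.9] rot [-179.7   -0.3 -170.6] op 49.7
N 3 dist 63.2 ang 5.8 t 16.45 j7 [ 21.  43. -66. 109.  45.  61.  35.]
[[0.002, 0.074, 0.197], [-0.001, -0.001, -0.022], 0]
[[-0.001, 0.074, 0.197], [-0.001, -0.001, -0.022], 0]
[[-0.003, 0.073, 0.198], [-0.001, -0.001, -0.022], 0]
```

Call:
{"op": "play_rows", "data": {
  "moves": [
    [[0, 0.09, 0.1], [-0.001, -0.001, -0.022], 0],
    [[0, 0.09, 0.2], [-0.001, -0.001, -0.022], 0],
    [[-0.003, 0.05, 0.2], [-0.001, -0.001, -0.02], 0],
    [[0, 0, 0.05], [0, 0, 0], 0],
    [[0, 0, 0], [0, 0, 0], 0]
  ]
}}

```text
time_s: 17.08
tcp_pos: [493.4, 242.5, 233.0]
ee_rot: [-179.8, -0.3, -165.5]
wrist_force: [-0.2, -0.1, -3.8]
opening: 49.9
```

Run:
```python
from loc import *
loc();print(robot.observe()["tcp_pos"]);plan((491,246,198),195.2,0,n=2,mx=10)
im=robot.read_camera("scene");crop(im,290,80,470,230,4,"pics/s7c.png")
im=robot.read_camera("side");crop(im,260,210,420,330,5,"pics/d7c.png")
```

```text
t 17.07 dock xyz [ 40.3 396.2 233. ] F [-0.2 -0.  -3.8] rot [-179.8   -0.3 -165.5] op 49.9
[493.38734098 242.47137631 232.97353719]
N 2 dist 35.2 ang 0.8 t 17.075 j7 [ 16.  48. -62. 109.  52.  57.  34.]
[[0.006, 0.021, 0.175], [-0.001, -0.001, -0.004], 0]
[[0.007, 0.02, 0.175], [-0.001, -0.001, -0.004], 0]
```

View pics/s7c.png

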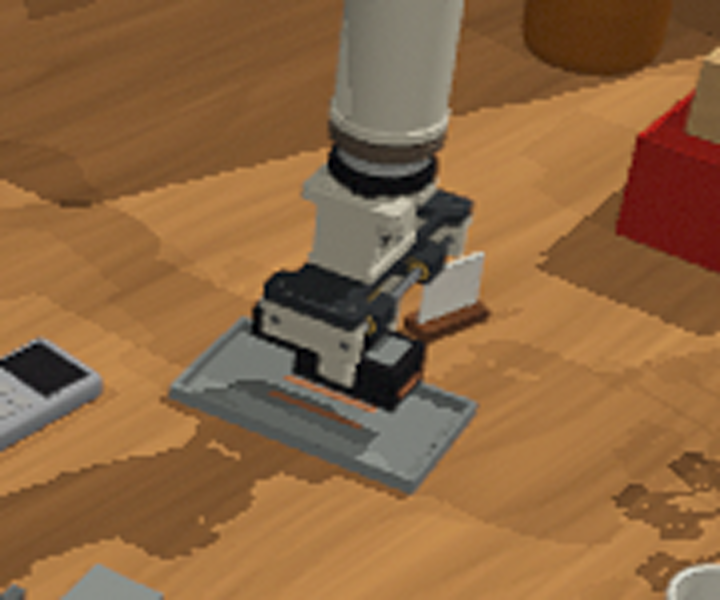

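View pics/d7c.png

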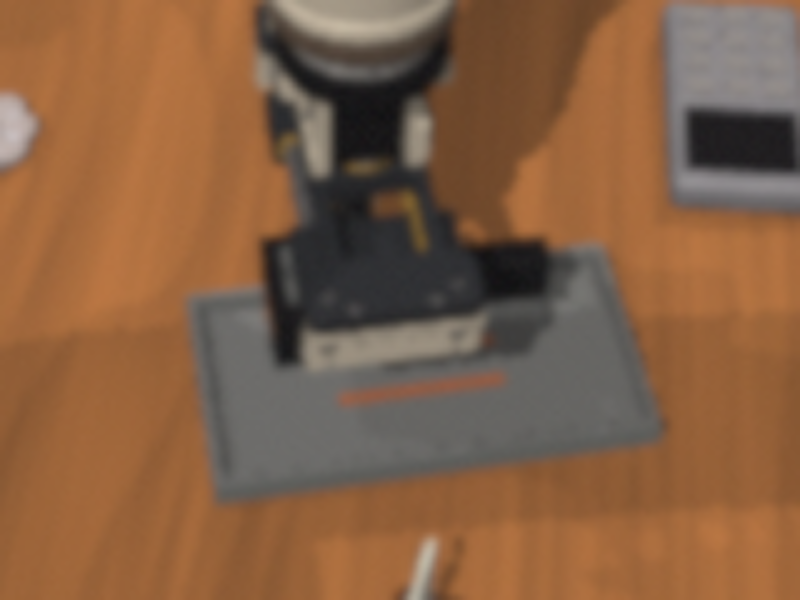

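Call:
{"op": "play_rows", "data": {
  "moves": [
    [[0.005, 0.015, 0.12], [-0.001, -0.001, -0.004], 0],
    [[0.005, 0.01, 0.14], [0, 0, 0], 0],
    [[0, 0, 0.08], [0, 0, 0], 0],
    [[0, 0, 0.03], [0, 0, 0], 0],
    [[0, 0, 0], [0, 0, 0], 0]
  ]
}}

```text
time_s: 17.8
tcp_pos: [492.4, 244.6, 194.8]
ee_rot: [-179.9, -0.0, -165.2]
wrist_force: [-0.3, -0.3, -4.5]
opening: 49.6
```

Run:
```python
from loc import *
loc();print(robot.observe()["tcp_pos"])
```

```text
t 17.8 dock xyz [ 39.9 398.5 194.8] F [-0.3 -0.2 -4.5] rot [-179.9   -0.  -165.2] op 49.6
[492.39851999 244.58903466 194.84141906]
```

Call:
{"op": "play_rows", "data": {
  "moves": [
    [[0, 0, 0.015], [0, 0, 0], 0],
    [[0, 0, 0], [0, 0, 0], 0]
  ]
}}

```text
time_s: 18.05
tcp_pos: [492.7, 244.9, 193.8]
ee_rot: [-179.9, 0.0, -165.2]
wrist_force: [0.8, 0.8, -4.5]
opening: 49.8
```

```bash
python3 loc.py
```

```text
t 18.05 dock xyz [ 40.2 398.8 193.8] F [ 0.9  0.6 -4.5] rot [-179.9    0.  -165.2] op 49.8
```

Call:
{"op": "play_rows", "data": {
  "moves": [
    [[0, 0, 0.015], [0, 0, 0], 0],
    [[0, 0, 0.01], [0, 0, 0], 0]
  ]
}}

```text
time_s: 18.3
tcp_pos: [492.6, 245.3, 193.6]
ee_rot: [-179.8, 0.1, -165.2]
wrist_force: [-2.5, -2.3, 5.5]
opening: 49.7
```

```bash
python3 loc.py
```

```text
t 18.3 dock xyz [ 40.3 399.1 193.6] F [-3.  -1.6  5.5] rot [-1.798e+02  1.000e-01 -1.652e+02] op 49.7
```

Call:
{"op": "play_rows", "data": {
  "moves": [
    [[0, 0, 0], [0, 0, 0], 0.68],
    [[0, 0, 0], [0, 0, 0], 0.68],
    [[0, 0, 0], [0, 0, 0], 0.68],
    [[0, 0, -0.1], [0, 0, 0], 0.68]
  ]
}}

```text
time_s: 18.8
tcp_pos: [493.2, 245.9, 204.8]
ee_rot: [-179.9, 0.2, -165.2]
wrist_force: [0.1, 0.9, -0.1]
opening: 62.8
```

```bash
python3 loc.py
```

```text
t 18.8 dock xyz [ 41.  399.6 204.8] F [ 0.3  0.9 -0.1] rot [-179.9    0.2 -165.2] op 62.8
```

Call:
{"op": "play_rows", "data": {
  "moves": [
    [[0, 0, -0.3], [0, 0, 0], 0.68],
    [[0, 0, -0.45], [0, 0, 0], 0.68],
    [[0, 0, -0.45], [0, 0, 0], 0.68],
    [[-0.2, 0, -0.2], [0, 0, 0], 0.68],
    [[-0.3, 0, 0], [0, 0, 0], 0.68]
  ]
}}

```text
time_s: 19.42
tcp_pos: [540.1, 260.0, 353.2]
ee_rot: [-179.9, 0.3, -165.0]
wrist_force: [0.4, -0.8, -0.5]
opening: 62.7
```

Call:
{"op": "play_rows", "data": {
  "moves": [
    [[-0.3, 0, 0], [0, 0, 0], 0.68],
    [[-0.2, 0, 0], [0, 0, 0], 0.68],
    [[-0.05, 0, 0], [0, 0, 0], 0.68]
  ]
}}

```text
time_s: 19.8
tcp_pos: [595.9, 274.8, 356.2]
ee_rot: [-179.9, 0.5, -165.0]
wrist_force: [-0.3, -0.1, -0.4]
opening: 62.1
```

Run:
```python
from loc import *
loc()
a=robot.read_camera("scene");cv2.imwrite("pics/s8.png",a);b=robot.read_camera("wrist");cv2.imwrite("pics/w8.png",b)
```

```text
t 19.8 dock xyz [147.7 400.9 356.2] F [-0.4  0.  -0.4] rot [-179.9    0.5 -165. ] op 62.1
```

View pics/s8.png

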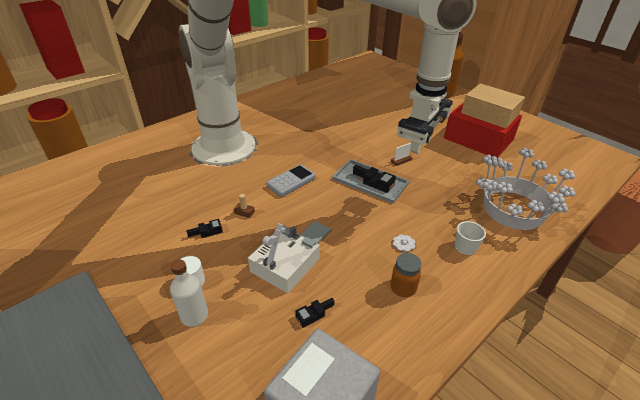

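View pics/w8.png

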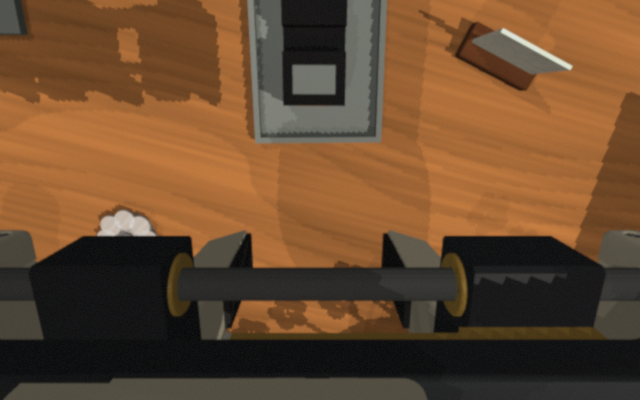

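```bash
python3 -c "
from workcell import robot
print(robot.sign_off())"
```

```text
the job is handed in; nothing more can be done
None
```

The battery pack is lying flat and right way up inside the charging tray's rim, and the job is handed in after about 20 s of robot time.

- **Tab:** I felt it blocked in the dock's +x direction, at roughly 6 mm. I then slid it the other way until it hit the far stop.
- **Latch:** I swung it up to an estimated 1.1 rad, and it stayed there when released.
- **Pack:** I drew it out by its lug onto the sill, then took hold of the body. I lowered it into the tray until the wrist force showed contact, then let go and backed away.

My last scene and wrist pictures show the pack near the middle of the tray, clear of the rim, with the latch still up and the gripper touching nothing. The brooch, price stand, flask and look-alike packs look unmoved. I judged that by eye and did not measure their positions. The roll was not checked separately.

**Disagreement:** the scene and side cameras differed by about 5–8 mm on the dock and tray positions. I went mainly by the scene and wrist views, and the grasps confirmed the dock position.

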